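Unlock the eccentric cam and push the tray carriage home

ROBOT

A 6-joint arm with a two-finger parallel gripper is mounted at the origin on the work surface. World frame = base frame: x ahead of the robot, y to its left, z up, the work surface at z = 0. Lengths are in m, angles in rad, forces in N, time in s.
With the tool pointing down it reaches from about 0.35 to 0.925 m from the base axis. Payload 6.4 kg.
Tool frame: the origin (TCP) lies at the centre of the arm's flange, where the gripper is bolted on; the fingertips stand 173 mm ahead of it and the grasp point (between the pads) lies 155 mm ahead of it; z points along the fingers, x is the direction in which the jaws open and shut, and the axes are right-handed (so a half turn about z gives the same grasp; the last joint's range is limited). The gripper opens to 85 mm and grips with 20 to 120 N. Pads are 22 mm wide; open, the fingers measure 114 mm over their backs; the gripper's body (76 mm by 85 mm) begins 54 mm behind the grasp point. The pads swing forward as they close: fully open they stand 13 mm farther back than shut.
Start: joints at [-1.509, 0.245, 1.558, -0, 1.339, -0.174], TCP at [0.152, -0.632, 0.405] pointing down, gripper open.
Joint ranges: [-3.13, 3.13], [-1.02, 2.26], [0.13, 2.54], [-0.95, 4.09], [0.21, 2.88], [-2.74, 2.74]. Speed limits (rad/s): [2.57, 2.57, 3.14, 3.14, 3.14, 3.14].

INTERFACE

Orientations are given as [roll, pitch, yaw] about the fixed x, y, z axes, in that order (R = Rz(yaw) Ry(pitch) Rx(roll)).
In Python, from plant import move_to, move_straight, goto_joints, grip, hold, inverse_kinematics, read_camera, camera_model, IKError, job_done, read_time_s, read_q, read_qd, read_joint_efforts, read_eef_pos, read_eef_rot, read_ft_force, read_moment, read_finger_gap gives the robot as it stands. Calls block until the motion is done:
- move_to(position, orientation): joint-space move of the TCP to a pose.
- move_straight(position, rot=None, max_speed=0.15, threshold=None): straight line of the TCP; rot=None keeps the orientation; max_speed is the mean speed in m/s. With threshold (N) it stops when the force on the tool has changed by that much, and returns True; else False.
- goto_joints(angles): joint-space move.
- grip(opening, force=None): finger opening in m; force is the grip in N (None keeps the last); returns when the fingers have stopped.
- hold(seconds).
- inverse_kinematics(position, orientation): joint angles nearest the present ones, or None.
- read_camera(name): name is "scene" or "top" or "wrist"; returns the picture (400x640x3 uint8, red, green, blue); there is no depth.
- camera_model(name): a dict with "fovy" (degrees; the focal length in pixels is half the picture's height over the tangent of half this angle, whatever the lens; pixels are square), "cx", "cy" (the principal point, pixels), "k1" (the pictures are not rectified: a ray, as slopes to the right and down, at radius r is drawn at 1 + k1 r^2 times it, then the intrinsics apply), "world_to_cam" (4x4, takes a point from world to camera coordinates). Camera axes: x right, y down, z forward; pixel columns grow to the right and rows downward; lengths in m; the calibration is good to about 2 mm. A picture is of the moment at which its call begins: read the wrist's pose just before it. camera_model takes no time and is no camera call; for the wrist camera it gives the pose at the moment of the call.
A pose or a line that the arm cannot do raises IKError and nothing moves.
- job_done(): hands the job in, once; it reports no verdict.
Readings, each from a call of its own:
- read_time_s(): time.
- read_q(): joint angles.
- read_qd(): joint speeds.
- read_joint_efforts(): joint torques, N m.
- read_eef_pos(): TCP position.
- read_eef_rot(): TCP orientation.
- read_ft_force(): force on the tool from outside, world axes, zero at the start.
- read_moment(): the same for the moment, N m.
- read_finger_gap(): finger opening in m.
Only numpy, scipy, OpenCV 4.12 (cv2) and the standard library are available. Lean on these libraries where they do the work, as an engineer would, in place of code of your own. Each camera call takes 0.05 s, during which the arm holds its last target.

TASK

The instrument tray waits on its carriage in front of the drying hood, locked by the yellow eccentric cam. With your fingertips, first push the cam's lever round until the cam is at its low point, against its stop, and only then push the blue end plate of the carriage forward until the carriage is fully home and the plate closes the hood. Do not lift the tray off the carriage, leave everything else on the counter where it stands, and finish clear of the dock.

Things in the scene. Friction and masses are not known exactly. Their poses are not given: they have to be found in the camera images.
- dock: Fixed drying dock; its place and heading change. Origin on the counter; x = the carriage's travel direction (forward, into the hood), y left of that, z up. Aluminium base x -150..220, y -80..80 mm, 12 mm thick, with an ear for the cam on the right (-y). White hood with clear roof: x 15..216, y -72..72 mm, top 75 mm (a steel pipe on it to 83 mm) above the counter, mouth at x = 15 mm.
- carriage (a joint): Carriage travel along dock +x, m: 0 = fully back, 0.11 = fully home against its end stop; starts at 0 to 0.012. About 2.5 N sliding friction, no spring: it stays where left. With the cam off its low point the carriage's brass roller strikes the cam after 30 to 45 mm of travel; pushing on only jams it.
- push_face (a point): Centre of the rear (robot-side) face of the carriage's blue end plate, the face to push, 85 mm above the counter; axes as the dock's. Plate upright, 120 mm wide (dock y), 8 mm thick, 22 to 108 mm above the counter. Behind it only the base (12 mm high, 45 mm long), then bare counter. At dock (-105, 0) mm at travel 0, (5, 0) at home.
- roller (a point): Centre of the top of the brass follower roller (16 mm diameter, top 51 mm above the counter) that stands out on the right side of the carriage. At travel 0 at dock (-85, -83) mm; moves with the carriage.
- cam (a joint): Angle of the eccentric cam about its upright axis, rad: 0 = low point, against its stop (carriage free); 2.8 = other stop; starts at 1.6 to 2.6 (locked). Grows clockwise seen from above, so unlock by turning counter-clockwise. The roller passes only below about 0.5. Friction 0.2 N m, no spring: it stays where left.
- cam_axis (a point): Point on the cam's axis, fixed to the dock at (0, -102) mm, 100 mm above the counter, at the top of the lever. A spindle of 18 mm diameter stands on the axis. The yellow cam disc (56 mm diameter, 20 mm off-centre, black dot on its high side) turns below, 32 to 46 mm above the counter.
- lever_knob (a point): Centre of the red upright knob (22 mm diameter, 75 to 125 mm above the counter) on the lever's end, given at 100 mm height, 78 mm from the cam axis. Lever direction from the axis, seen from above in the dock frame, counter-clockwise from +x: -15 degrees minus the cam angle. At the low point it points nearly forward; locked, to the right or back towards the robot.
- lever_mid (a point): Point half-way along the lever, 45 mm from the cam axis, 87 mm above the counter. The lever is a straight steel bar from axis to knob, 10 mm thick sideways, 75 to 100 mm above the counter, with free space under it down to 51 mm. To unlock, push the bar on its clockwise side (seen from above) round the dock's outer right side to the forward position.
- tray: Loose aluminium instrument tray 160 x 105 x 22 mm, about 0.3 kg, instruments inside, lying on the carriage between 10 mm high lips with some slack. Origin at the centre of its underside, 28 mm above the counter; x along its length.
- cup: Loose blue plastic cup, 64 mm diameter, 75 mm high, to the left of the dock. Origin under its centre. Leave alone.
- sharps: Loose yellow jar with orange cap, 90 mm diameter, 130 mm high, to the left of the dock. Origin under its centre. Leave alone.
- brush: Loose cleaning brush with green handle lying to the left of the dock. Leave alone.
- spare_tray: Loose empty aluminium tray 180 x 100 x 22 mm on the counter to the right of the dock. Origin under its centre. Leave alone.
- spray: Loose white bottle with blue cap, 60 mm diameter, 170 mm high, to the right of the dock. Origin under its centre. Leave alone.
- amber: Loose small amber jar with white cap, 52 mm diameter, 70 mm high, ahead and right of the dock. Origin under its centre. Leave alone.

How it is judged:
By the outcome, as a careful person would: the job done as asked, in the order asked, and still so for the second after the job is handed in, with the robot touching nothing.
It also fails if it takes over 53 s, if anything falls off the work surface, if the arm or the gripper's body presses on something with over 40 N, if the wrist force passes 120 N, or if a joint passes its speed limit or range.

## Working session

There is one attempt and no reset: what is moved stays moved. The work goes in short steps, each a Python script; the robot and the scene stay as the last script left them, time stands still between calls to the robot, and variables do not carry over. Pictures are saved under pics/ and viewed, and the job is handed in when it is done.

```bash
ls; mkdir -p pics
python3 - <<'E'
from plant import *
import cv2,numpy as np
for n in ["scene","top","wrist"]:
    m=camera_model(n); im=read_camera(n); cv2.imwrite(f"pics/{n}0.png",im[:,:,::-1])
    print(n,{k:(np.round(v,3).tolist()) for k,v in m.items()})
print(read_time_s(),read_eef_rot(),read_ft_force(),read_finger_gap())
E
```

```text
pics
scene {'fovy': 44.336, 'cx': 323.116, 'cy': 206.526, 'k1': -0.13, 'world_to_cam': [[-0.511, 0.859, -0.008, 0.284], [0.553, 0.322, -0.768, -0.306], [-0.658, -0.398, -0.64, 1.731], [0.0, 0.0, 0.0, 1.0]]}
top {'fovy': 54.941, 'cx': 316.447, 'cy': 203.492, 'k1': 0.033, 'world_to_cam': [[0.016, -1.0, -0.001, 0.024], [-0.997, -0.015, -0.077, 0.616], [0.077, 0.002, -0.997, 0.996], [0.0, 0.0, 0.0, 1.0]]}
wrist {'fovy': 62.002, 'cx': 322.184, 'cy': 198.298, 'k1': -0.048, 'world_to_cam': [[0.234, -0.972, -0.002, -0.649], [-0.921, -0.223, 0.32, -0.042], [-0.312, -0.073, -0.947, 0.382], [0.0, 0.0, 0.0, 1.0]]}
0.15 [-3.14131730e+00  1.47209807e-03 -1.33499688e+00] [-0.56117089 -0.35302713  1.34785711] 0.08509485482853528
```

View pics/top0.png

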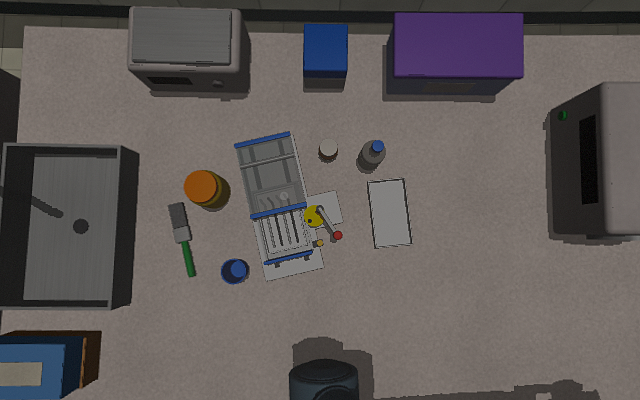

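View pics/scene0.png

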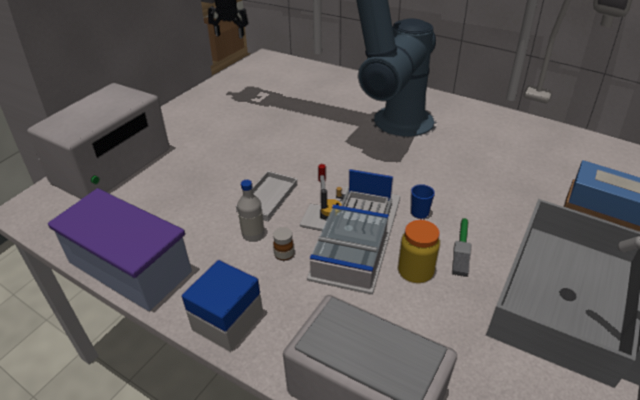

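The top view shows the dock near the centre, headed slightly left, with the knob at about (338,236) and the end plate at about (288,258). I'll zoom in to get better pixels.

Run:
```python
import cv2
a=cv2.imread("pics/top0.png")[120:290,220:420]
cv2.imwrite("pics/top0z.png",cv2.resize(a,(800,680),interpolation=cv2.INTER_CUBIC)[:600])
cv2.imwrite("pics/top0z.png",cv2.resize(a[:,:],None,fx=3.5,fy=3.5,interpolation=cv2.INTER_CUBIC))
a=cv2.imread("pics/scene0.png")[150:290,290:420]
cv2.imwrite("pics/scene0z.png",cv2.resize(a,None,fx=4,fy=4,interpolation=cv2.INTER_CUBIC))
```

```text
(no output)
```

View pics/top0z.png

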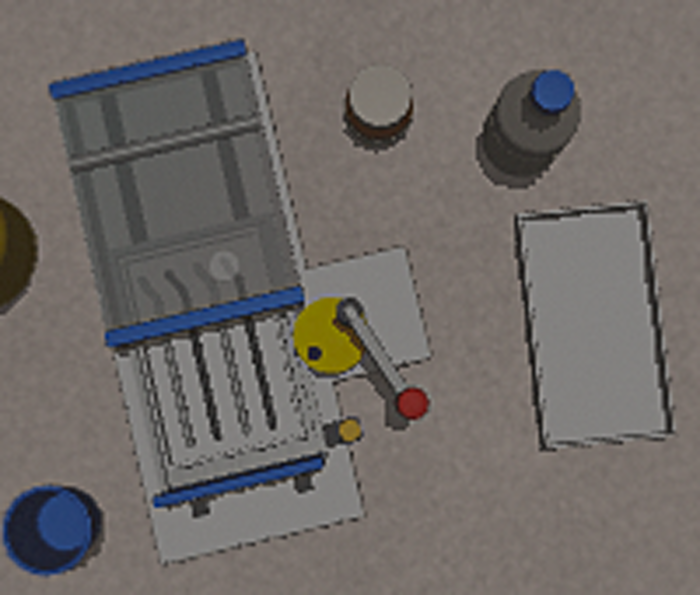

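View pics/scene0z.png

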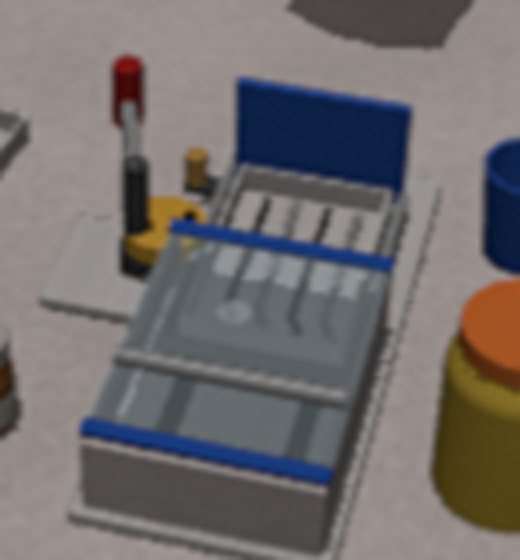

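```bash
cat > h.py <<'E'
from plant import *
import numpy as np, cv2
def ray(name,uv,m=None):
    m=m or camera_model(name); f=200/np.tan(np.radians(m["fovy"])/2)
    d=np.array([(uv[0]-m["cx"])/f,(uv[1]-m["cy"])/f]); s=d.copy()
    for _ in range(20): s=d/(1+m["k1"]*(s@s))
    T=np.array(m["world_to_cam"]); R=T[:3,:3]
    return -R.T@T[:3,3], R.T@np.array([s[0],s[1],1])
def onz(name,uv,z,m=None):
    o,d=ray(name,uv,m); return (o+d*(z-o[2])/d[2])[:2]
def proj(name,p,m=None):
    m=m or camera_model(name); f=200/np.tan(np.radians(m["fovy"])/2)
    T=np.array(m["world_to_cam"]); c=T[:3,:3]@np.array(p)+T[:3,3]; s=c[:2]/c[2]; s=s*(1+m["k1"]*(s@s))
    return s*f+[m["cx"],m["cy"]]
E
python3 - <<'E'
from h import *
from scipy.optimize import least_squares
zt=lambda u,v:(u/3.5+220-0.36,v/3.5+120-.36)
pts={'bl':((163,563),.012),'br':((365,517),.012),'ax':((349,306),.1),'knob':((412,402),.125),'pl':((155,503),.108),'pr':((323,465),.108),'rol':((349,430),.051),'hl':((50,92),.075),'hr':((245,44),.075),'ml':((108,345),.075),'mr':((303,301),.075)}
W={k:onz("top",zt(*p),z) for k,(p,z) in pts.items()}
for k,v in W.items(): print(k,v.round(4))
def mod(p):
    x,y,h,c,t=p; R=np.array([[np.cos(h),-np.sin(h)],[np.sin(h),np.cos(h)]]);a=np.radians(-15)-c
    D={'bl':(-.15,.08),'br':(-.15,-.08),'ax':(0,-.102),'knob':(.078*np.cos(a),-.102+.078*np.sin(a)),'pl':(-.105+t,.06),'pr':(-.105+t,-.06),'rol':(-.085+t,-.083),'ml':(.015,.072),'mr':(.015,-.072)}
    return {k:R@np.array(d)+[x,y] for k,d in D.items()}
r=least_squares(lambda p:np.concatenate([mod(p)[k]-W[k] for k in mod(p)]),[.45,0,.2,2,0],loss='soft_l1',f_scale=.003)
print(r.x,np.degrees(r.x[2]));
for k,v in mod(r.x).items(): print(k,v.round(4),((v-W[k])*1e3).round(1))
print({k:onz("top",p,z).round(3) for k,p,z in [('spare_bl',(220+543/3.5,120+447/3.5),.022),('spare_tl',(220+518/3.5,120+217/3.5),.022),('spray',(220+553/3.5,120+90/3.5),.17),('amber',(220+380/3.5,120+95/3.5),.07)]})
E
```

```text
bl [0.4112 0.1633]
br [0.4477 0.0116]
ax [0.6014 0.0266]
knob [ 0.5351 -0.0169]
pl [0.4634 0.1576]
pr [0.491  0.0429]
rol [0.5138 0.0249]
hl [0.7555 0.2459]
hr [0.7933 0.1051]
ml [0.5724 0.1987]
mr [0.6062 0.0596]
[0.57522652 0.12507212 0.24527163 2.53888878 0.00300083] 14.053029038021208
bl [0.4103 0.1663] [-0.9  3. ]
br [0.4491 0.011 ] [ 1.4 -0.6]
ax [0.6    0.0261] [-1.4 -0.5]
knob [ 0.535 -0.017] [-0.1 -0.1]
pl [0.4617 0.1585] [-1.7  0.9]
pr [0.4908 0.0421] [-0.1 -0.8]
rol [0.5158 0.0246] [ 2.  -0.3]
ml [0.5723 0.1986] [-0.1 -0.2]
mr [0.6073 0.0589] [ 1.1 -0.7]
{'spare_bl': array([ 0.502, -0.122]), 'spare_tl': array([ 0.676, -0.103]), 'spray': array([ 0.74 , -0.105]), 'amber': array([0.757, 0.005])}
```

```bash
cat >> h.py <<'E'
X0,Y0,H,C0=.5752,.1251,.2453,2.539
c,s=np.cos(H),np.sin(H)
def d2w(x,y): return np.array([X0+c*x-s*y,Y0+s*x+c*y])
def lev(cam,r,off,z=.243):
    a=np.radians(-15)-cam; u=np.array([np.cos(a),np.sin(a)]); n=np.array([u[1],-u[0]]) # clockwise side
    p=np.array([0,-.102])+r*u+off*n
    yaw=(a+H+np.pi)%(2*np.pi)-np.pi
    return [*d2w(*p),z],[np.pi,0,yaw]
E
python3 - <<'E'
from h import *
for cam in (2.539,2,1.5,1,.5,0,-.15):
    p,r=lev(cam,.05,.02); print(cam,np.round(p,3),np.round(r,2),inverse_kinematics(p,r).round(2))
p,r=lev(C0,.05,.036); print(p,inverse_kinematics(p,r).round(2))
grip(0.0,30)
move_to([*p[:2],.40],r)
print(read_time_s(),read_finger_gap())
cv2.imwrite("pics/w1.png",read_camera("wrist")[:,:,::-1])
E
```

```text
2.539 [0.547 0.015 0.243] [ 3.14  0.   -2.56] [-0.18  0.22  1.92  0.    1.01  2.38]
2 [ 0.56  -0.01   0.243] [ 3.14  0.   -2.02] [-0.22  0.24  1.88 -0.    1.01  1.8 ]
1.5 [ 0.583 -0.025  0.243] [ 3.14  0.   -1.52] [-0.24  0.29  1.83 -0.    1.03  1.28]
1 [ 0.609 -0.027  0.243] [ 3.14  0.   -1.02] [-0.23  0.35  1.76 -0.    1.04  0.79]
0.5 [ 0.634 -0.016  0.243] [ 3.14  0.   -0.52] [-0.2   0.39  1.69 -0.    1.06  0.31]
0 [0.65  0.005 0.243] [ 3.14  0.   -0.02] [-0.17  0.43  1.65 -0.    1.07 -0.15]
-0.15 [0.652 0.013 0.243] [3.14 0.   0.13] [-0.15  0.43  1.64 -0.    1.07 -0.29]
[np.float64(0.5384030571053363), np.float64(0.028489777411378966), 0.243] [-0.16  0.2   1.94  0.    1.    2.4 ]
3.6167 -0.0002752363285460711
```

View pics/w1.png

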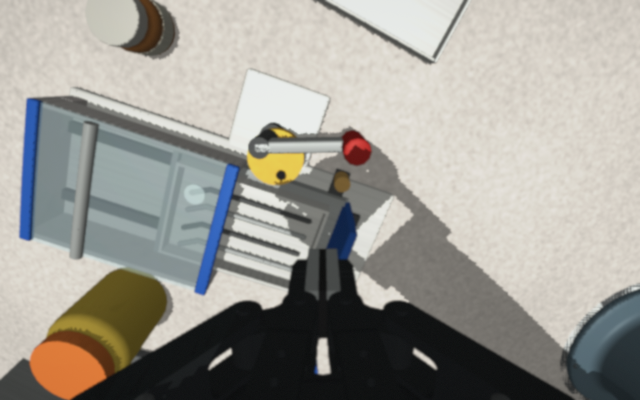

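The wrist view shows the lever parallel to the jaw axis as planned, with the knob top at about (357,147) and the spindle at about (258,147). I'll cross-check these against the fit, then descend.

Run:
```python
from h import *
a=np.radians(-15)-C0
print("knob",onz("wrist",(357,147),.125),d2w(.078*np.cos(a),-.102+.078*np.sin(a)),"ax",onz("wrist",(258,147),.1),d2w(0,-.102),"roller",onz("wrist",(343,179),.051),d2w(-.082,-.083))
p,r=lev(C0,.05,.036)
print(move_straight(p,r,max_speed=.1,threshold=8))
print(read_time_s(),read_eef_pos(),read_ft_force())
cv2.imwrite("pics/w2.png",read_camera("wrist")[:,:,::-1])
cv2.imwrite("pics/s2.png",cv2.resize(read_camera("scene")[100:300,250:450,::-1],None,fx=3,fy=3))
```

```text
knob [ 0.53878232 -0.01874242] [ 0.53498802 -0.0169892 ] ax [0.60165933 0.02816178] [0.59997043 0.02615342] roller [0.51819483 0.02149354] [0.51581104 0.02467116]
False
5.3833 [0.53870874 0.02845281 0.24368372] [-0.41541435  0.03987062 -0.0223422 ]
```

View pics/w2.png

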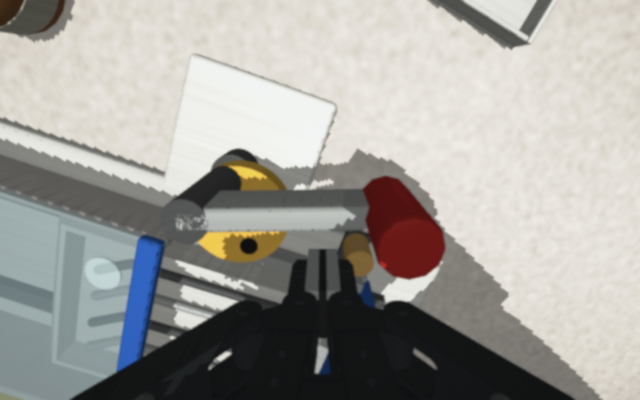

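View pics/s2.png

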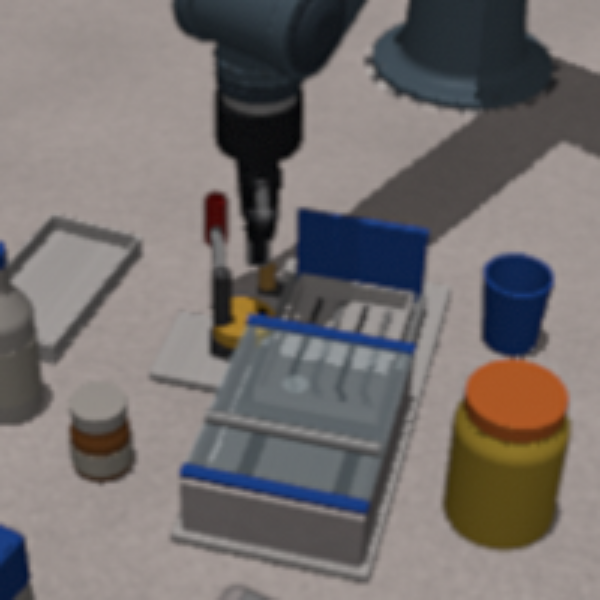

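The fingertips hang between the bar and the carriage, at (322,255) in the wrist view, overlapping the bar in height and above the roller. I'll sweep now.

Run:
```python
from h import *
cams=[C0]+list(np.arange(2.3,-.001,-.23))
for cm in cams:
    p,r=lev(cm,.05,.017)
    st=move_straight(p,r,max_speed=.03,threshold=25)
    print(round(cm,2),st,read_time_s(),(np.array(read_eef_pos())-p).round(4),read_ft_force().round(1))
    if st: break
cv2.imwrite("pics/w3.png",read_camera("wrist")[:,:,::-1])
cv2.imwrite("pics/t3.png",cv2.resize(read_camera("top")[120:290,220:420,::-1],None,fx=3.5,fy=3.5))
```

```text
2.54 False 6.2667 [ 0.0001 -0.0001 -0.    ] [0.2 0.1 0.4]
2.3 False 6.8333 [-0.  0. -0.] [-0.4  0.6  0. ]
2.07 False 7.3833 [-0.  0.  0.] [-0.8  0.2 -0.1]
1.84 False 7.9333 [-0.      0.0001  0.    ] [-1.4  0.2 -0. ]
1.61 False 8.4833 [0.     0.     0.0001] [-1.5  0.1 -0.3]
1.38 False 9.0333 [0.     0.     0.0001] [-1.   0.4 -1. ]
1.15 False 9.5833 [0.     0.     0.0001] [-1.1 -0.5 -0.4]
0.92 False 10.1333 [0.     0.     0.0001] [-0.1 -0.   0.2]
0.69 False 10.6833 [0.     0.     0.0001] [-1.4  0.2  0.3]
0.46 False 11.2333 [-0.      0.      0.0001] [-0.1 -0.2  1. ]
0.23 False 11.7833 [-0.      0.      0.0001] [ 0.   0.4 -1.1]
0.0 True 12.2 [-0.0005 -0.0037 -0.0001] [ 0.7 -4.2  0.7]
```

View pics/w3.png

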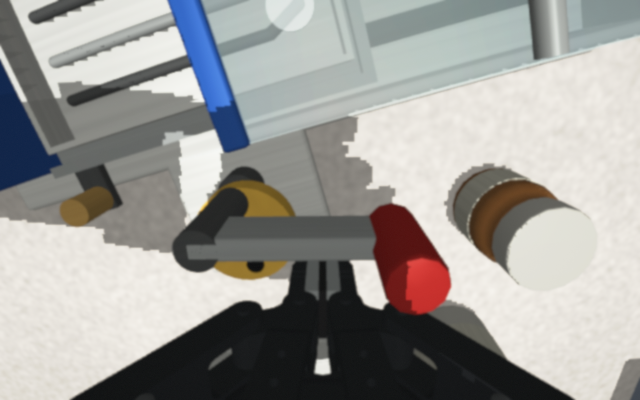

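View pics/t3.png

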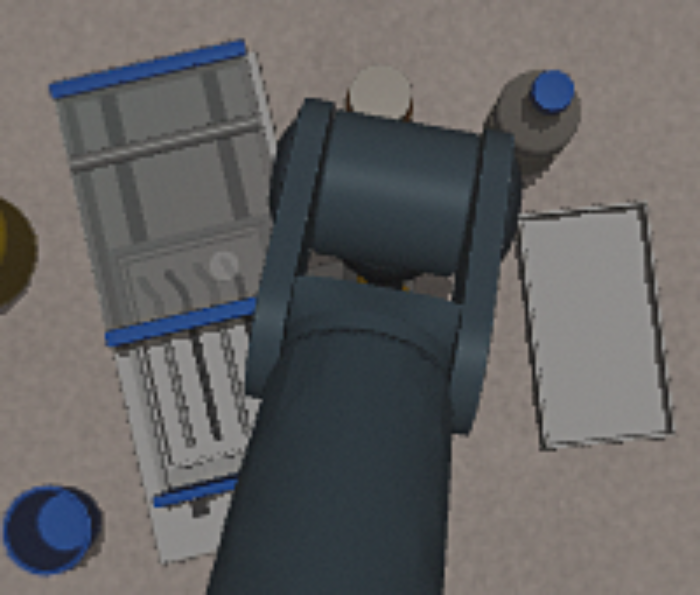

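The lever swung forward and the 25 N threshold tripped about 4 mm before the nominal end, consistent with the stop. I'll back off, lift and measure the cam angle.

Run:
```python
from h import *
p,r=lev(0,.05,.04); move_straight(p,r,max_speed=.05)
move_straight([*p[:2],.36],max_speed=.2)
q=d2w(-.17,0); move_to([*q,.36],[np.pi,0,H-np.pi/2])
print(read_time_s())
im=read_camera("top"); cv2.imwrite("pics/t4.png",cv2.resize(im[120:290,220:420,::-1],None,fx=3.5,fy=3.5,interpolation=cv2.INTER_CUBIC))
cv2.imwrite("pics/w4.png",read_camera("wrist")[:,:,::-1])
```

```text
14.875
```

View pics/t4.png

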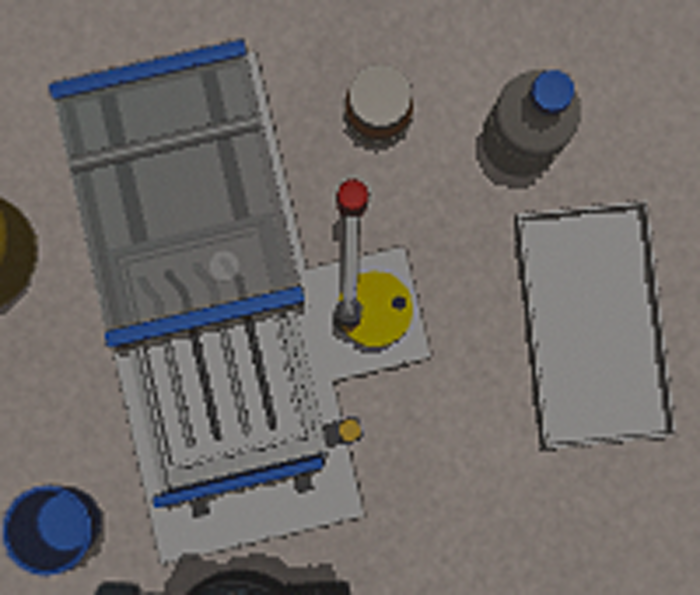

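View pics/w4.png

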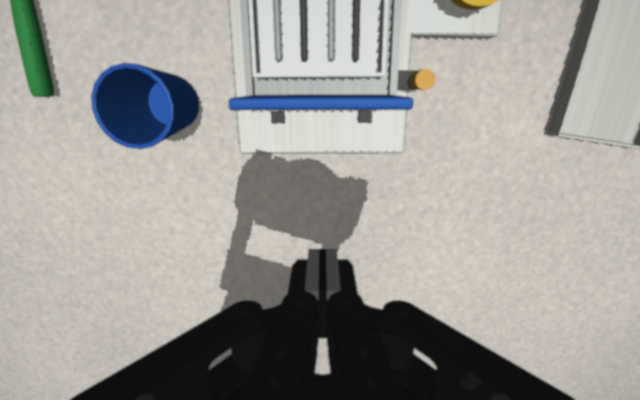

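The top view shows the lever pointing forward with the knob at zoom (352,196), the disc's high side (black dot) facing away from the carriage, and the carriage not moved. I'll compute the angle, and push if it is near 0.

Run:
```python
from h import *
zt=lambda u,v:(u/3.5+220-0.36,v/3.5+120-.36)
k=onz("top",zt(352,196),.125)
for A in (d2w(0,-.102),onz("top",zt(349,308),.1)):
    d=k-A; print("len",np.hypot(*d)); cam=np.radians(-15)-(np.arctan2(d[1],d[0])-H); print("cam",cam)
if abs(cam)<.15:
    R=[np.pi,0,H-np.pi/2]
    move_straight([*d2w(-.16,0),.233],R,max_speed=.15,threshold=10)
    print(move_straight([*d2w(-.12,0),.233],R,max_speed=.06,threshold=15))
    st=move_straight([*d2w(-.05,0),.233],R,max_speed=.05,threshold=15)
    print(st,read_time_s(),read_ft_force().round(1))
    if not st:
        st=move_straight([*d2w(.004,0),.233],R,max_speed=.03,threshold=25)
        e=np.array(read_eef_pos())[:2]-[X0,Y0]
        print(st,read_time_s(),"dock",c*e[0]+s*e[1],-s*e[0]+c*e[1],read_ft_force().round(1))
cv2.imwrite("pics/t5.png",cv2.resize(read_camera("top")[120:290,220:420,::-1],None,fx=3.5,fy=3.5,interpolation=cv2.INTER_CUBIC))
cv2.imwrite("pics/w5.png",read_camera("wrist")[:,:,::-1])
```

```text
len 0.07534625547282464
cam -0.011663584397532845
len 0.07534720915004146
cam -0.006336145512896463
False
False 18.3417 [-1.2 -0.2 -0.9]
True 19.7417 dock -0.005706437475450867 0.0003714480173411005 [-0.3 -0.2  0.2]
```

View pics/w5.png

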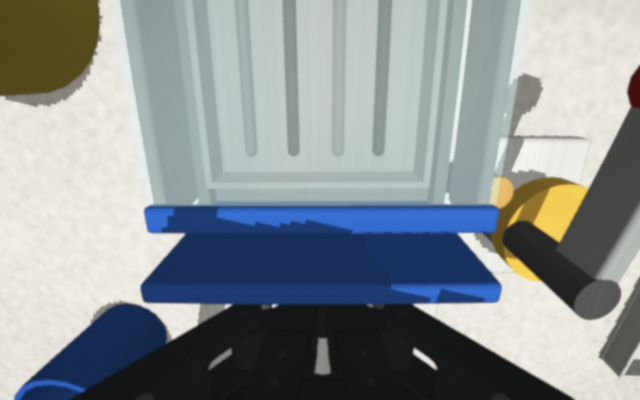

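The push stopped at tool position dock x = -5.7 mm (face about +5 mm), where home should be. I'll press once more slowly to confirm, then retreat and measure.

Run:
```python
from h import *
R=[np.pi,0,H-np.pi/2]
st=move_straight([*d2w(.006,0),.233],R,max_speed=.015,threshold=25)
e=np.array(read_eef_pos())[:2]-[X0,Y0]
print(st,read_time_s(),"dock",c*e[0]+s*e[1],read_ft_force().round(1))
move_straight([*d2w(-.06,0),.233],R,max_speed=.08)
move_straight([*d2w(-.12,0),.36],R,max_speed=.2)
move_to([*d2w(-.21,0),.40],R)
print(read_time_s())
cv2.imwrite("pics/t6.png",cv2.resize(read_camera("top")[120:290,220:420,::-1],None,fx=3.5,fy=3.5,interpolation=cv2.INTER_CUBIC))
cv2.imwrite("pics/s6.png",cv2.resize(read_camera("scene")[130:300,220:480,::-1],None,fx=3,fy=3))
```

```text
True 20.3417 dock -0.004324392659903264 [-0.4  0.3 -0.6]
22.5083
```

View pics/t6.png

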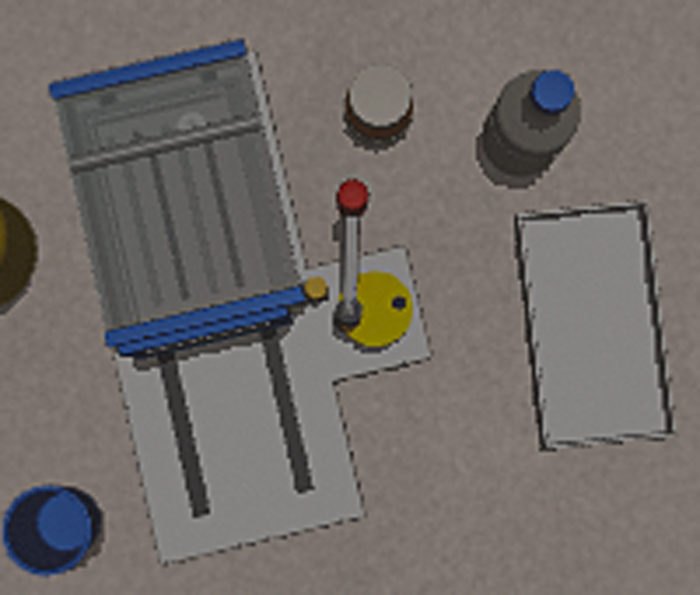

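View pics/s6.png

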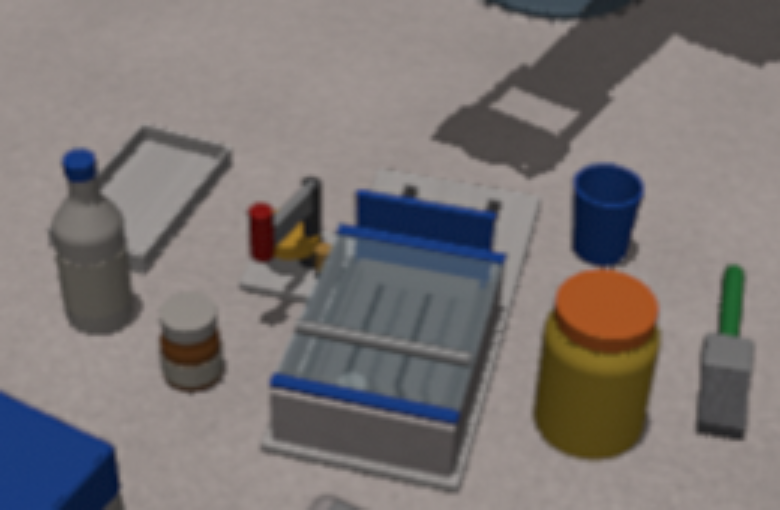

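The plate is up against the hood mouth and the neighbours haven't moved. The second press stopped 1.4 mm further on, though, so I'll press again to see whether that was carriage motion, and measure travel from the roller.

Run:
```python
from h import *
zt=lambda u,v:(u/3.5+220-0.36,v/3.5+120-.36)
def dk(w): e=w-np.array([X0,Y0]); return np.array([c*e[0]+s*e[1],-s*e[0]+c*e[1]])
print("roller before/after",dk(onz("top",zt(349,430),.051)),dk(onz("top",zt(316,288),.051)))
R=[np.pi,0,H-np.pi/2]
move_straight([*d2w(-.12,0),.36],R,max_speed=.2)
move_straight([*d2w(-.05,0),.233],R,max_speed=.15)
for x0,sp,th in [(.006,.03,20),(.010,.01,35)]:
    st=move_straight([*d2w(x0,0),.233],R,max_speed=sp,threshold=th)
    print(st,read_time_s(),dk(np.array(read_eef_pos())[:2]),read_ft_force().round(1)); hold(.3)
    print(dk(np.array(read_eef_pos())[:2]),read_ft_force().round(1))
move_straight([*d2w(-.06,0),.233],R,max_speed=.08)
move_straight([*d2w(-.12,0),.36],R,max_speed=.2)
move_to([*d2w(-.21,0),.40],R)
print(read_time_s())
cv2.imwrite("pics/t7.png",cv2.resize(read_camera("top")[120:290,220:420,::-1],None,fx=3.5,fy=3.5,interpolation=cv2.INTER_CUBIC))
a=cv2.imread("pics/t6.png").astype(int);b=cv2.imread("pics/t7.png").astype(int)
d=np.abs(a-b).max(2)[:540]; print("diff",d.max(),np.argwhere(d>40)[:5], (d>40).sum())
```

```text
roller before/after [-0.08384622 -0.08225523] [ 0.02313503 -0.08235106]
True 25.7417 [-0.00610096  0.00031482] [-0.1 -0.9 -0.2]
[-0.00643029  0.00028435] [ 0.9  0.6 -0.1]
True 26.9667 [-0.00366856  0.00109781] [0.  0.1 0.2]
[-0.00381796  0.00109887] [-1.  -0.1  0.1]
29.45
diff 14 [] 0
```

View pics/t7.png

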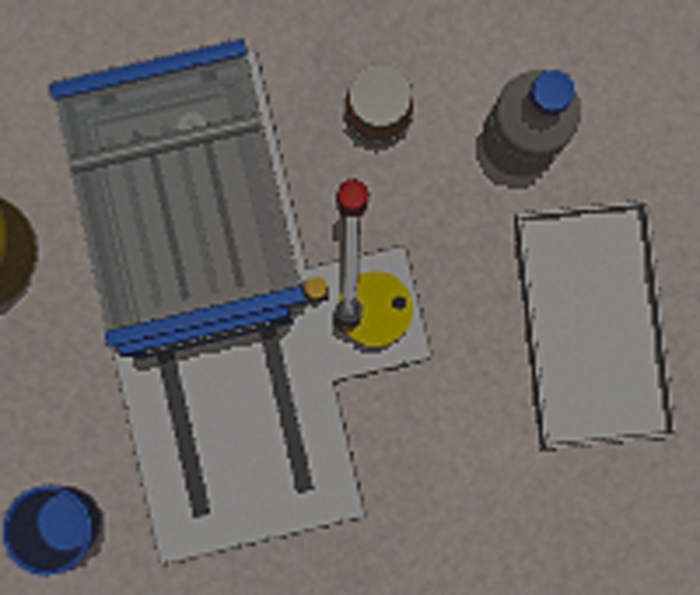

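Pressing again at a higher threshold changed nothing in the picture, and contact came at -6.1 mm, so the extra 1.4 mm was finger compliance and the carriage is home. The arm is clear, so I'm handing in.

```bash
python3 -c "
from plant import *
job_done(); print(read_time_s())"
```

```text
the job is handed in; nothing more can be done
the job is handed in; nothing more can be done
```

The job is done and handed in at about 29.5 s, within the 53 s limit. With closed fingertips I swung the cam lever round to its low-point stop. I then pushed the blue plate until the carriage stopped fully home.

- **Cam:** measured at about -0.01 rad before I pushed the carriage, so at its stop. The lever still points forward in the last picture.
- **Carriage:** the roller moved about 107 mm from a start of about 3 mm, which puts travel at about 0.110 m. The plate is at the hood mouth.
- **Repeat press:** the second press stopped 1.4 mm further on than the first. I put this down to finger give, because a third contact came back at the original place and firmer pressing changed nothing in the top view.
- **Surroundings:** the cup, amber jar, spray bottle and spare tray look unmoved in the last top picture. The sharps jar and brush, last seen in the scene view before the third press, looked undisturbed. The tray rode along under the hood roof, and the arm finished clear of the dock.
- **Disagreements:** the wrist camera put points 2 to 4 mm from the top-camera fit, which was within my clearances. The force reading stayed near zero after each threshold stop, so I judged contact from the stops and the pictures. The one exception was the lever stop, which still read about 4 N.

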